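Preset a click-stop balancing valve and open its line

ROBOT

A 7-joint arm with a two-finger parallel gripper is mounted at the origin on the work surface. World frame = base frame: x ahead of the robot, y to its left, z up, the work surface at z = 0. Lengths are in mm, angles in rad, forces in N, time in s.
With the tool pointing down it reaches from about 425 to 1025 mm from the base axis. Payload 9.4 kg.
Tool frame: the origin (TCP) lies at the very end of the fingers, on their centre line; the grasp point (between the pads) lies 19 mm behind it (env.hold_point_z is the distance from the TCP to the grasp point, in mm); z points along the fingers, y is the line along which they close (so a half turn about z gives the same grasp; the last joint's range is limited). The gripper opens to 85 mm and grips with 20 to 120 N. Pads are 22 mm wide; open, the fingers measure 114 mm over their backs; the gripper's body (76 mm by 85 mm) begins 54 mm behind the grasp point. The pads swing forward as they close: fully open they stand 13 mm farther back than shut.
Start: joints at [1.204, 0.599, -0.003, 1.599, 0.002, 0.943, -0.08], TCP at [207.167, -694.77, 231.275] pointing down, gripper open.
Joint ranges: [-2.57, 2.57], [-0.35, 1.97], [-1.29, 1.29], [0.11, 2.56], [-1.05, 4.19], [0.11, 1.86], [-2.63, 2.63]. Speed limits (rad/s): [2.22, 2.22, 3.01, 3.01, 3.14, 3.14, 3.14].

INTERFACE

Orientations are given as a 3x3 rotation matrix whose columns are the frame's x, y, z axes.
In Python, from cell import sensors, viewer, order, env gives the robot as it stands.
- The arm moves only by the tool step_arm, never from a script. Its argument "steps" is a list of rows, each a list of 6 numbers: the shift along the tool's x, y, z scaled (see below), then the turn, a rotation vector about the tool's x, y, z scaled (see below). In form: [[dx, dy, dz, wx, wy, wz], ...]. A call has 1 to 12 rows; each row is the pose to reach, as a shift and turn from the pose commanded when the call began, along the tool's axes at that moment, turning the shorter way round; what a row does not reach only later rows make up. The controller multiplies each number of a shift by 0.3 m and each number of a turn by 360 degrees. A row lasts 1/8 s, in which the tool goes at most 62.5 mm and 10.7 degrees, less where a joint would pass 70% of its speed; a pose out of reach is approached as far as the arm can. A call with a number of a shift or a turn outside -1 to 1 is refused whole. A call with a gripper value outside its range is refused whole. "fingers" is the closure, from -1 (fully open) to 1 (shut), set as the call begins (left out, the last holds). The fingers move at their own pace and stop on an object; the grip force is fixed at half the most. Time passes only in rows, so rows that repeat a pose let the fingers close. It gives the time, the measured TCP pose, the force, the opening and the grip force at its end, in the units of the state.
- sensors.observe(): the state, without advancing time (a new reading comes with each control period).
- viewer.camera(name): name is "scene" or "top" or "wrist"; returns the picture (480x640x3 uint8, red, green, blue); there is no depth.
- viewer.get_calibration(name): a dict with "fx", "fy", "cx", "cy" (pixels), "extrinsics" (4x4, takes a point from camera to world coordinates); the wrist camera has in their place "T_tool_cam" (4x4, takes a point from camera to tool coordinates, whose origin is the TCP and whose axes are the flange's). Camera axes: x right, y down, z forward; pixel columns grow to the right and rows downward; lengths in mm; the calibration is good to about 2 mm. A picture is of the moment at which its call begins: read the wrist's pose just before it. get_calibration takes no time and is no camera call.
- order.hand_in(): hands the job in; it is judged then, once.
The state is a dict: "clock": time; "qpos": joint angles; "qd": joint speeds; "joint_efforts": joint torques, N m; "position": TCP position; "orientation": TCP orientation; "wrist_force": force on the tool from outside, world axes, zero at the start; "torque": the same for the moment, N m; "gripper_width": finger opening in mm; "gripper_force": force on a finger pad.
Only numpy, scipy, OpenCV 4.12 (cv2) and the standard library are available. Lean on these libraries where they do the work, as an engineer would, in place of code of your own. Each camera call takes 0.05 s, during which the arm holds its last target. There are 200 camera calls.

TASK

On the pipe rig, first shut the balancing valve gently: turn its black bar-shaped dial clockwise (seen from above) just until you feel it reach its end stop, without forcing it. Then open it exactly six clicks from that stop, and only when that is set, swing the ball valve's lever round until it lies along the pipe. Leave everything else on the bench where it is.

Things in the scene. Friction and masses are not known exactly. Their poses are not given: they have to be found in the camera images.
- rig: Fixed pipe rig: a grey base plate 150 x 400 x 12 mm (x, y, z) with a white pipe (32 mm across, axis 50 mm above the bench) along the rig's y axis. Origin: centre of the plate's underside, on the bench; z is up, the rig's yaw varies. The brass balancing valve with the bar-shaped dial sits at y = +90 mm of the rig, the steel ball valve with the lever at y = -70 mm.
- dial_grip (a point): Centre of the dial, on its vertical axis, 109 mm above the bench; turns with the dial. The dial is a plain black bar, 46 mm long (its x axis; either way round is the same), 14 mm thick (y), 34 mm tall (92 to 126 mm above the bench), on a brass ring 36 mm across whose top is 90 mm up; nothing else is within 45 mm of it. Clockwise from above shuts it.
- dial_top (a point): Fixed point on the dial's axis at the dial's top, 126 mm above the bench. The dial has 24 clicks a turn (one each 15 degrees) and rests by itself in them; the shut stop is one of them and it starts 2 to 4 clicks open. Between two clicks it resists with up to about 0.25 N m, nothing half-way, then pulls on into the next one about as hard.
- dial_stop (a point): The shut end stop, hidden inside on the dial's axis, 80 mm above the bench; at what angle of the dial it acts differs each time and nothing shows it. It is springy (about 8 N m per rad): 0.4 to 0.6 N m is enough to feel it, and it is spoilt when forced 0.12 rad beyond (about 1 N m; it sinks 2 mm per rad). The dial opens at most 14 clicks.
- pin_top (a point): Top of the brass travel pin in the middle of the dial, 8 mm across, 4 to 9 mm proud of its top. It does not turn; it stands 130 mm above the rig's origin with the valve shut (z in the rig's frame) and rises only 0.3 mm a click, far too little to count by measuring.
- lever_pivot (a point): Fixed point on the vertical axis of the ball valve's lever, 92 mm above the bench.
- lever_grip (a point): Centre of the lever's grey grip, 80 mm out from the pivot and 94 mm above the bench. The grip is 75 mm long (38 to 112 mm out from the pivot), 16 mm wide and 24 mm tall (82 to 106 mm above the bench), and moves with the lever.
- lever (a joint): Angle of the ball valve's lever in rad: 0 = across the pipe (the lever points to the rig's +x; valve shut), 1.571 = along the pipe, pointing to the rig's -y (valve open, a stop). It grows clockwise from above. It is stiff (about 0.2 N m) and stays where it is left.
- coupling: White plastic pipe coupling standing upright, 52 mm across, 50 mm tall; origin at its underside. Bystander.
- elbow: White plastic pipe elbow lying flat, 42 mm thick, legs 50 mm long; origin under its corner. Bystander.
- tee: White plastic pipe tee lying flat, 90 x 70 x 42 mm; origin under its middle. Bystander.
- spanner: Steel spanner 200 mm long lying flat; origin at its underside. Bystander.
- paste: Closed jar of jointing paste, 60 mm across, 70 mm tall; origin at its underside. Bystander.
- seal: Black rubber ring, 40 mm across, 8 mm thick, lying on the rig's base plate; origin at its underside. Bystander.
- plug: Grey plastic plug, 44 mm across, 30 mm tall; origin at its underside. Bystander.

How it is judged (in metres and radians):
On the way, in this order (a step that is already met when the one before it is completed fails the run):
1. the balancing valve is shut on its end stop (within a quarter click), the lever not yet swung (z of pin_top in the frame of rig below 0.130075 m and value of joint lever below 0.4 rad), for 0.1 s.
2. the balancing valve stands six clicks open, the lever not yet swung (z of pin_top in the frame of rig between 0.13168 and 0.13192 m and value of joint lever below 0.4 rad), for 0.3 s.
At the end, for the whole second after the job is handed in: the balancing valve rests six clicks open from its end stop (within 0.4 of a click), and the ball valve's lever lies at rest along the pipe (within 10 degrees) (z of pin_top in the frame of rig between 0.13168 and 0.13192 m and value of joint lever above 1.4 rad and velocity of joint lever below 0.05 rad/s); the robot touches nothing.
It fails at once if the end stop of the balancing valve is forced (0.12 rad or more beyond shut) (z of dial_stop in the frame of rig below 0.07976 m).
It fails at once if one of the loose things about the rig (coupling, elbow, tee, spanner, jar, rubber ring, plug) is moved more than 30 mm (distance of any of coupling, elbow, tee, spanner, paste, seal, plug from where it was at the start of the episode above 0.03 m).
It also fails if it takes over 69 s, if anything falls off the work surface, if the arm or the gripper's body presses on something with over 40 N, if the wrist force passes 120 N, or if a joint passes its speed limit or range.

## Working session

There is one attempt and no reset: what is moved stays moved. The work goes in short steps, Python scripts to look and compute and a tool call to move; the robot and the scene stay as the last step left them, time stands still between calls to the robot, and variables do not carry over. Pictures are saved under pics/ and viewed, at most 10 in all, crops included, and the job is handed in when it is done.

Besides the shell and the picture viewer there is one more tool, called after ">>>" by a JSON object that holds its "op" and its "data", one argument or row to a line. step_arm: Moves the arm, as the interface text tells. Shifts and turns lie within -1 to 1; 1 stands for 0.3 m of shift or 360 degrees of turn. Its arguments: {"type":"object","properties":{"steps":{"type":"array"},"fingers":{"type":"number"}},"required":["steps"]}

```bash
mkdir -p pics; ls; python3 - <<'E'
from cell import sensors, viewer, order, env
import cv2,numpy as np
np.set_printoptions(suppress=True,precision=3)
s=sensors.observe();print({k:np.round(v,3).tolist() for k,v in s.items()})
for n in("top","scene"):
    cv2.imwrite(f"pics/{n}0.png",viewer.camera(n)[...,::-1]);print(n,viewer.get_calibration(n))
print(viewer.get_calibration("wrist"))
E
```

```text
pics
{'clock': 0.0, 'qpos': [1.204, 0.6, -0.003, 1.6, 0.002, 0.943, -0.08], 'qd': [0.0, 0.001, -0.001, 0.0, -0.001, -0.0, 0.0], 'joint_efforts': [0.0, -77.644, 1.565, -25.801, 0.012, 0.009, 0.0], 'position': [207.019, -694.33, 230.412], 'orientation': [[0.958, 0.286, -0.001], [0.286, -0.958, 0.001], [-0.0, -0.002, -1.0]], 'wrist_force': [0.385, -0.577, -0.03], 'torque': [-0.064, -0.022, 0.016], 'gripper_force': 0.0, 'gripper_width': 85.737}
top {'fx': 555.4206764572763, 'fy': 555.4206764572763, 'cx': 325.36776068165864, 'cy': 239.3213712853329, 'extrinsics': array([[  -0.106,   -0.966,    0.237,  347.387],
       [  -0.994,    0.104,   -0.023,   55.837],
       [  -0.002,   -0.238,   -0.971, 1076.91 ],
       [   0.   ,    0.   ,    0.   ,    1.   ]])}
scene {'fx': 606.1089826193679, 'fy': 606.1089826193679, 'cx': 310.8329949412101, 'cy': 240.49382847510208, 'extrinsics': array([[  -0.828,    0.363,   -0.427, 1051.025],
       [   0.56 ,    0.541,   -0.627,  753.001],
       [   0.003,   -0.758,   -0.652,  814.335],
       [   0.   ,    0.   ,    0.   ,    1.   ]])}
{'fx': 418.949280116266, 'fy': 418.949280116266, 'cx': 319.07077710046235, 'cy': 242.00473438536108, 'T_tool_cam': array([[   0.001,   -0.948,   -0.317,   81.444],
       [   1.   ,    0.001,    0.   ,    0.056],
       [  -0.   ,   -0.317,    0.948, -142.43 ],
       [   0.   ,    0.   ,    0.   ,    1.   ]])}
```

View pics/top0.png

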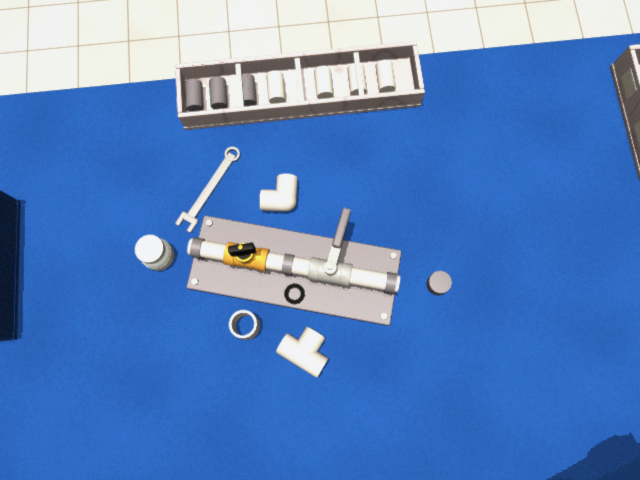

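View pics/scene0.png

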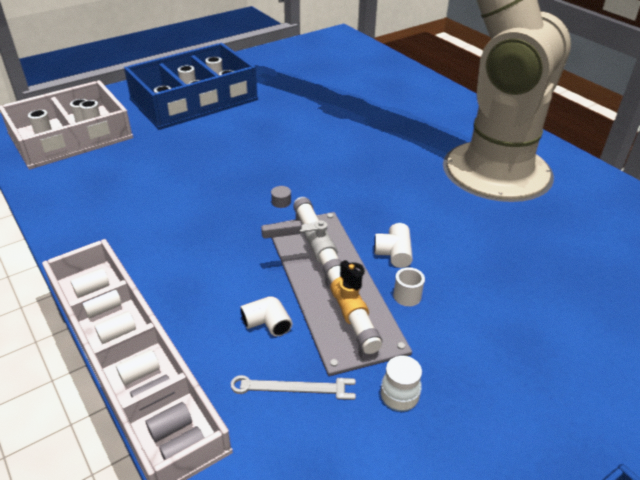

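```bash
cat > h.py <<'E'
from cell import sensors, viewer, order, env
import cv2,numpy as np
np.set_printoptions(suppress=True,precision=3)
def cam(n,s=None):
    c=viewer.get_calibration(n)
    if n=="wrist":
        T=np.eye(4);T[:3,:3]=s["orientation"];T[:3,3]=s["position"];return c,T@c["T_tool_cam"]
    return c,c["extrinsics"]
def ray(c,E,uv,z):
    d=E[:3,:3]@[(uv[0]-c["cx"])/c["fx"],(uv[1]-c["cy"])/c["fy"],1]
    return E[:3,3]+d*(z-E[2,3])/d[2]
def proj(c,E,p):
    q=E[:3,:3].T@(np.asarray(p)-E[:3,3]);return np.array([c["fx"]*q[0]/q[2]+c["cx"],c["fy"]*q[1]/q[2]+c["cy"]])
def yaw(v): return np.degrees(np.arctan2(v[1],v[0]))
E
python3 - <<'E'
from h import *
c,E=cam("top")
P=[ray(c,E,u,12)[:2] for u in((206,217),(400,250),(390,323),(188,290))]
print(np.array(P)); o=np.mean(P,0)
y=(P[0]+P[3]-P[1]-P[2]);print("o",o,"yaw of +y",yaw(y),np.linalg.norm(y)/2)
y/=np.linalg.norm(y)
print("dial",o+90*y,"pivot",o-70*y)
im=cv2.imread("pics/top0.png")
m=((im.max(2)<50)).astype(np.uint8);m[:, :225]=0;m[:,262:]=0;m[:235]=0;m[265:]=0
k,l,st,ce=cv2.connectedComponentsWithStats(m);print(st,ce)
i=1+np.argmax(st[1:,4]);pts=np.argwhere(l==i)[:,::-1].astype(np.float32)
r=cv2.minAreaRect(pts);print(r)
print("dial",ray(c,E,r[0],124))
print("lever",ray(c,E,(331,267),100),ray(c,E,(346,210),106))
E
```

```text
[[ 678.322  262.556]
 [ 570.169 -112.79 ]
 [ 431.11   -74.22 ]
 [ 535.404  305.265]]
o [553.751  95.203] yaw of +y 74.2807838099389 392.07946801004664
dial [578.134 181.837] pivot [534.787  27.82 ]
[[     0      0    640    480 307047]
 [   230    243     25     13    148]
 [   230    247      1      1      1]
 [   234    246      3      2      4]] [[319.538 239.494]
 [243.939 250.811]
 [230.    247.   ]
 [234.75  246.25 ]]
((242.0, 250.0), (10.59027099609375, 24.71063232421875), 78.69007110595703)
dial [576.398 181.163 124.   ]
lever [534.049  28.146 100.   ] [635.073 -10.36  106.   ]
```

>>> {"op": "step_arm", "data": {
  "steps": [
    [0.1,-0.12,0,0,0,0],
    [0.22,-0.27,0,0,0,0],
    [0.34,-0.41,0,0,0,0],
    [0.46,-0.56,0,0,0,0],
    [0.58,-0.7,0,0,0,0],
    [0.672,-0.814,0,0,0,0]
  ],
  "fingers": -0.1
}}

```text
clock: 0.85
position: [331.3, -400.8, 231.2]
orientation: [[0.958, 0.287, -0.0], [0.287, -0.958, 0.001], [0.0, -0.001, -1.0]]
wrist_force: [0.6, -0.6, 0.1]
gripper_width: 47.0
gripper_force: 0.0
```

>>> {"op": "step_arm", "data": {
  "steps": [
    [0.12,-0.145,0,0,0,0],
    [0.24,-0.29,0,0,0,0],
    [0.36,-0.43,0,0,0,0],
    [0.48,-0.58,0,0,0,0],
    [0.58,-0.7,0,0,0,0],
    [0.672,-0.814,0,0,0,0]
  ]
}}

```text
clock: 1.6
position: [454.4, -109.8, 231.2]
orientation: [[0.958, 0.286, -0.0], [0.286, -0.958, 0.0], [-0.0, -0.0, -1.0]]
wrist_force: [0.4, -0.2, 0.1]
gripper_width: 47.2
gripper_force: 0.0
```

>>> {"op": "step_arm", "data": {
  "steps": [
    [0.12,-0.145,0,0,0,-0.02],
    [0.24,-0.29,0,0,0,-0.045],
    [0.36,-0.43,0,0,0,-0.07],
    [0.48,-0.58,0,0,0,-0.095],
    [0.58,-0.7,0,0,0,-0.12],
    [0.64,-0.78,0,0,0,-0.145],
    [0.672,-0.814,0,0,0,-0.17],
    [0.672,-0.814,0,0,0,-0.195],
    [0.672,-0.814,0,0,0,-0.215],
    [0.672,-0.814,0,0,0,-0.218],
    [0.672,-0.814,0,0,0,-0.218]
  ]
}}

```text
clock: 2.98
position: [577.3, 179.9, 231.1]
orientation: [[-0.086, 0.996, -0.0], [0.996, 0.086, -0.0], [0.0, -0.0, -1.0]]
wrist_force: [-0.7, 0.7, 0.9]
gripper_width: 46.8
gripper_force: 0.0
```

```bash
python3 - <<'E'
from h import *
s=sensors.observe();print(s["clock"],s["position"],s["orientation"],s["qpos"],s["gripper_width"],s["torque"],s["wrist_force"])
im=viewer.camera("wrist");cv2.imwrite("pics/w1.png",im[...,::-1])
c,E=cam("wrist",s);print(proj(c,E,(577,181.5,126)))
E
```

```text
2.975 [577.31  179.93  231.071] [[-0.086  0.996 -0.   ]
 [ 0.996  0.086 -0.   ]
 [ 0.    -0.    -1.   ]] [-0.057  0.495 -0.492  1.862  0.301  0.859 -0.612] 46.83470839144475 [-0.011 -0.007  0.011] [-0.727  0.748  0.9  ]
[318.784 237.613]
```

View pics/w1.png

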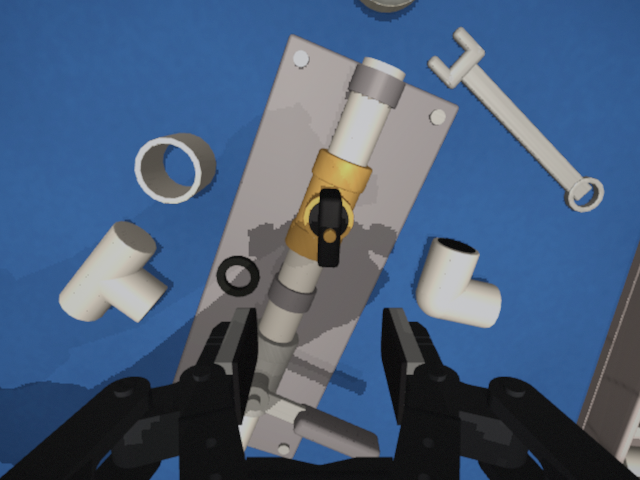

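```bash
python3 - <<'E'
from h import *
s=sensors.observe();c,E=cam("wrist",s)
im=cv2.imread("pics/w1.png").astype(int)
m=(im.max(2)<40);m[:180]=0;m[275:]=0;m[:,:300]=0;m[:,360:]=0
# bar top face side edges: per row left/right between rows 225..262 (dark)
for v in range(190,270,6):
    x=np.where(m[v])[0];print(v,(x.min(),x.max()) if len(x) else None,end=' ')
h=cv2.cvtColor(cv2.imread("pics/w1.png"),cv2.COLOR_BGR2HSV)
b=((h[...,1]>90)&(h[...,0]<35)&(h[...,2]>60));b[:, :316]=0;b[:,341:]=0;b[:226]=0;b[248:]=0
p=np.argwhere(b&(cv2.distanceTransform((~m).astype(np.uint8),2,3)<30))
print("\npin",p.mean(0)[::-1],len(p),ray(c,E,p.mean(0)[::-1],131))
E
python3 - <<'E'
import cv2
im=cv2.imread("pics/w1.png")[170:280,270:390];cv2.imwrite("pics/w1c.png",cv2.resize(im,None,fx=5,fy=5,interpolation=cv2.INTER_CUBIC))
E
```

```text
190 (np.int64(321), np.int64(337)) 196 (np.int64(320), np.int64(340)) 202 (np.int64(320), np.int64(341)) 208 (np.int64(318), np.int64(342)) 214 (np.int64(318), np.int64(341)) 220 (np.int64(317), np.int64(345)) 226 (np.int64(310), np.int64(346)) 232 (np.int64(314), np.int64(342)) 238 (np.int64(318), np.int64(339)) 244 (np.int64(318), np.int64(339)) 250 (np.int64(318), np.int64(338)) 256 (np.int64(318), np.int64(338)) 262 (np.int64(318), np.int64(338)) 268 None 
pin [328.032 236.36 ] 186 [582.458 184.389 131.   ]
```

View pics/w1c.png

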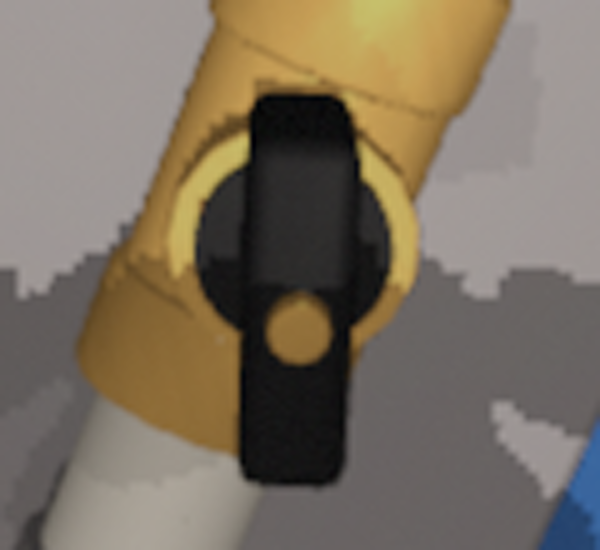

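>>> {"op": "step_arm", "data": {
  "steps": [
    [0.015,0.019,0.14,0,0,0.0047],
    [0.015,0.019,0.26,0,0,0.0047],
    [0.015,0.019,0.28,0,0,0.0047],
    [0.015,0.019,0.28,0,0,0.0047]
  ]
}}

```text
clock: 3.52
position: [582.8, 185.4, 147.7]
orientation: [[-0.059, 0.998, -0.0], [0.998, 0.059, 0.0], [0.0, 0.0, -1.0]]
wrist_force: [-0.5, -1.3, 0.7]
gripper_width: 46.8
gripper_force: 0.0
```

```bash
python3 - <<'E'
from h import *
s=sensors.observe();print(s["clock"],s["position"],s["orientation"],s["torque"],s["wrist_force"])
im=viewer.camera("wrist")[...,::-1]
c,E=cam("wrist",s);u=proj(c,E,s["position"]+np.array([0,0,131-s["position"][2]]));print(u)
cv2.imwrite("pics/w2.png",cv2.resize(im[200:480,160:480],None,fx=2,fy=2))
E
```

```text
3.525 [582.816 185.385 147.735] [[-0.059  0.998 -0.   ]
 [ 0.998  0.059  0.   ]
 [ 0.     0.    -1.   ]] [ 0.046 -0.01   0.017] [-0.498 -1.298  0.67 ]
[318.894 305.446]
```

View pics/w2.png

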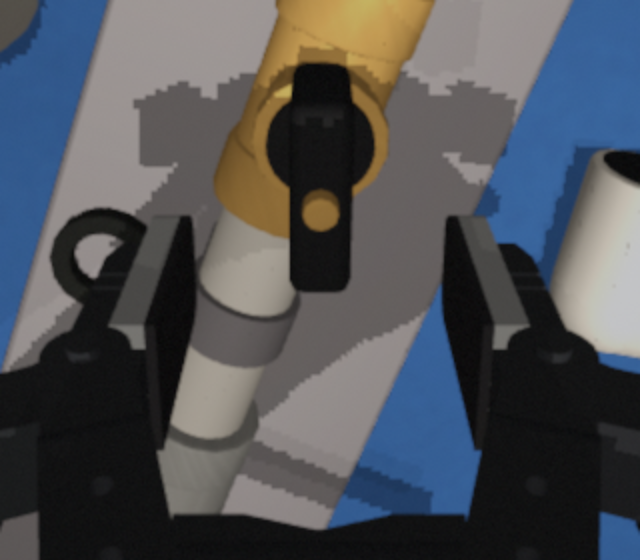

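>>> {"op": "step_arm", "data": {
  "steps": [
    [0,0.001,0.09,0,0,0],
    [0,0.001,0.16,0,0,0],
    [0,0.001,0.172,0,0,0],
    [0,0.001,0.172,0,0,0]
  ]
}}

```text
clock: 4.08
position: [583.6, 185.4, 96.8]
orientation: [[-0.059, 0.998, 0.001], [0.998, 0.059, 0.001], [0.0, 0.001, -1.0]]
wrist_force: [0.4, -0.5, 0.3]
gripper_width: 46.9
gripper_force: 0.0
```

>>> {"op": "step_arm", "data": {
  "steps": [
    [0,0,0,0,0,0],
    [0,0,0,0,0,0],
    [0,0,0,0,0,0],
    [0,0,0,0,0,0],
    [0,0,0,0,0,0]
  ],
  "fingers": 1
}}

```text
clock: 4.7
position: [583.3, 185.2, 96.6]
orientation: [[-0.059, 0.998, 0.001], [0.998, 0.059, 0.0], [0.0, 0.001, -1.0]]
wrist_force: [-1.4, -1.0, 6.3]
gripper_width: 13.2
gripper_force: 59.2
```

```bash
cat > st.py <<'E'
from h import *
s=sensors.observe();R=np.array(s["orientation"])
print(s["clock"],s["position"],"yaw",round(yaw(R[:,0]),2),"T",s["torque"],"F",s["wrist_force"],s["gripper_width"],s["gripper_force"],"q7",s["qpos"][6],"eff7",s["joint_efforts"][6])
E
python3 st.py
```

```text
4.7 [583.314 185.25   96.623] yaw 93.39 T [-0.089  0.298 -0.055] F [-1.359 -0.96   6.293] 13.15847393283116 59.16200280189514 q7 -0.75221040513335 eff7 0.024864596198312938
```

>>> {"op": "step_arm", "data": {
  "steps": [
    [0,0,0,0,0,0.015],
    [0,0,0,0,0,0.03],
    [0,0,0,0,0,0.045],
    [0,0,0,0,0,0.06],
    [0,0,0,0,0,0.075],
    [0,0,0,0,0,0.0833],
    [0,0,0,0,0,0.0833],
    [0,0,0,0,0,0.0833]
  ]
}}

```text
clock: 5.7
position: [583.8, 185.1, 96.6]
orientation: [[0.448, 0.894, 0.002], [0.894, -0.448, 0.0], [0.001, 0.002, -1.0]]
wrist_force: [-0.3, -0.2, 6.4]
gripper_width: 12.8
gripper_force: 59.2
```

```bash
python3 st.py
```

```text
5.7 [583.775 185.12   96.624] yaw 63.41 T [-0.301 -0.091 -0.038] F [-0.251 -0.185  6.394] 12.809241560561073 59.20193552970886 q7 -1.132135027745682 eff7 0.021661577629856765
```

>>> {"op": "step_arm", "data": {
  "steps": [
    [0,0,0,0,0,0.004],
    [0,0,0,0,0,0.006],
    [0,0,0,0,0,0.006]
  ]
}}

```text
clock: 6.08
position: [583.8, 185.1, 96.6]
orientation: [[0.481, 0.877, 0.002], [0.877, -0.481, 0.0], [0.001, 0.001, -1.0]]
wrist_force: [0.2, -2.3, 6.5]
gripper_width: 13.2
gripper_force: 59.2
```

```bash
python3 st.py
```

```text
6.075 [583.778 185.128  96.582] yaw 61.28 T [-0.317 -0.123  0.233] F [ 0.211 -2.288  6.469] 13.17985441190502 59.24783706665039 q7 -1.1587724040129805 eff7 -0.24921420961618423
```

>>> {"op": "step_arm", "data": {
  "steps": [
    [0,0,0,0,0,0.002],
    [0,0,0,0,0,0.0042],
    [0,0,0,0,0,0.0042]
  ]
}}

```text
clock: 6.45
position: [583.8, 185.1, 96.6]
orientation: [[0.503, 0.864, 0.002], [0.864, -0.503, 0.0], [0.001, 0.002, -1.0]]
wrist_force: [0.5, -1.1, 6.9]
gripper_width: 13.1
gripper_force: 59.3
```

```bash
python3 st.py
```

```text
6.45 [583.822 185.119  96.607] yaw 59.79 T [-0.318 -0.113  0.354] F [ 0.45  -1.143  6.919] 13.072204755091509 59.28314208984375 q7 -1.1773372288006905 eff7 -0.41654694825410843
```

>>> {"op": "step_arm", "data": {
  "steps": [
    [0,0,0,0,0,0.0015],
    [0,0,0,0,0,0.003],
    [0,0,0,0,0,0.003]
  ]
}}

```text
clock: 6.82
position: [583.8, 185.1, 96.6]
orientation: [[0.519, 0.855, 0.002], [0.855, -0.519, 0.0], [0.001, 0.002, -1.0]]
wrist_force: [0.8, -0.8, 6.6]
gripper_width: 13.2
gripper_force: 59.3
```

```bash
python3 st.py
```

```text
6.825 [583.834 185.104  96.607] yaw 58.73 T [-0.396 -0.13   0.454] F [ 0.803 -0.793  6.61 ] 13.193752362129965 59.331228733062744 q7 -1.190503070808114 eff7 -0.5131449736654758
```

>>> {"op": "step_arm", "data": {
  "steps": [
    [0,0,0,0,0,-0.013],
    [0,0,0,0,0,-0.013],
    [0,0,0,0,0,-0.035],
    [0,0,0,0,0,-0.06],
    [0,0,0,0,0,-0.085],
    [0,0,0,0,0,-0.11],
    [0,0,0,0,0,-0.135],
    [0,0,0,0,0,-0.16],
    [0,0,0,0,0,-0.185],
    [0,0,0,0,0,-0.21],
    [0,0,0,0,0,-0.235]
  ]
}}

```text
clock: 8.2
position: [582.6, 184.9, 96.6]
orientation: [[-0.804, 0.594, 0.0], [0.594, 0.804, -0.001], [-0.001, -0.001, -1.0]]
wrist_force: [-3.3, -1.6, 9.5]
gripper_width: 12.8
gripper_force: 59.9
```

>>> {"op": "step_arm", "data": {
  "steps": [
    [0,0,0,0,0,-0.018],
    [0,0,0,0,0,-0.0282],
    [0,0,0,0,0,-0.0282],
    [0,0,0,0,0,-0.0282],
    [0,0,0,0,0,-0.0282]
  ]
}}

```text
clock: 8.82
position: [582.6, 184.8, 96.6]
orientation: [[-0.894, 0.447, -0.0], [0.447, 0.894, -0.001], [-0.0, -0.001, -1.0]]
wrist_force: [-3.5, -1.6, 10.9]
gripper_width: 12.8
gripper_force: 60.1
```

```bash
python3 st.py
```

```text
8.825 [582.551 184.799  96.564] yaw 153.42 T [-0.525  0.84  -0.023] F [-3.523 -1.569 10.9  ] 12.822084602331197 60.07615327835083 q7 0.051167126741980276 eff7 0.023572398349642754
```

>>> {"op": "step_arm", "data": {
  "steps": [
    [0,0,0,0,0,0],
    [0,0,0,0,0,0],
    [0,0,0,0,0,0],
    [0,0,0,0,0,0]
  ],
  "fingers": -0.1
}}

```text
clock: 9.32
position: [583.0, 185.1, 95.5]
orientation: [[-0.894, 0.448, -0.0], [0.448, 0.894, 0.0], [0.0, -0.0, -1.0]]
wrist_force: [0.4, 0.1, 0.4]
gripper_width: 47.3
gripper_force: 0.0
```

>>> {"op": "step_arm", "data": {
  "steps": [
    [0,0,-0.1,0,0,0],
    [0,0,-0.25,0,0,0],
    [0,0,-0.4,0,0,0],
    [0,0,-0.45,0,0,0],
    [0,0,-0.45,0,0,0]
  ]
}}

```text
clock: 9.95
position: [583.3, 185.0, 231.1]
orientation: [[-0.894, 0.448, 0.001], [0.448, 0.894, 0.0], [-0.001, 0.001, -1.0]]
wrist_force: [0.6, -0.7, -0.6]
gripper_width: 47.2
gripper_force: 0.0
```

```bash
python3 st.py; python3 - <<'E'
from h import *
im=viewer.camera("wrist")[...,::-1];cv2.imwrite("pics/w3.png",im)
E
```

```text
9.95 [583.254 184.999 231.108] yaw 153.38 T [ 0.054 -0.048  0.015] F [ 0.603 -0.738 -0.646] 47.19402480891353 0.0 q7 0.20510363958577718 eff7 0.14643500559031963
```

View pics/w3.png

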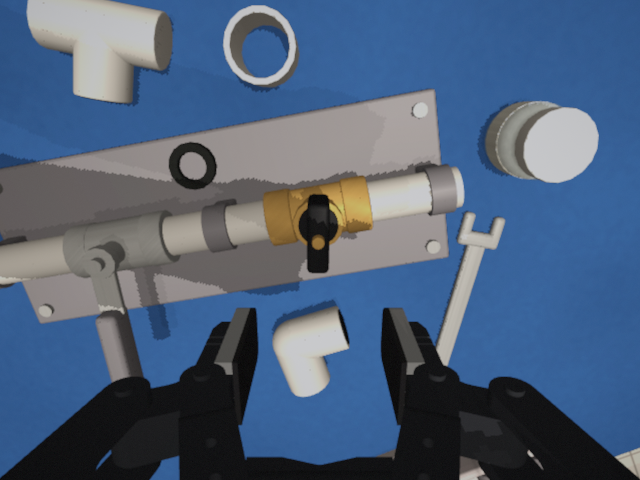

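```bash
python3 - <<'E'
from h import *
s=sensors.observe();c,E=cam("wrist",s)
im=cv2.imread("pics/w3.png")
R=np.array(s["orientation"])
for u in((318,241),):print("pin",ray(c,E,u,131.8))
for z in(98,104):print("pivot",z,ray(c,E,(98,262),z))
pl=[ray(c,E,u,66)[:2] for u in((443,187),(40,258))]  # pipe top centre line
print("pipe yaw",yaw(pl[0]-pl[1]))
pc=[ray(c,E,u,12)[:2] for u in((437,90),(447,256),(40,322),(0,168))]
print("plate",pc,"short",yaw(pc[1]-pc[0]),"long",yaw(pc[1]-pc[2]),yaw(pc[0]-pc[3]), "len",np.linalg.norm(pc[1]-pc[2]))
print("lever grip pts",[ray(c,E,u,106)[:2] for u in((112,320),(124,375))])
E
```

```text
pin [580.893 184.778 131.8  ]
pivot 98 [535.716  34.565  98.   ]
pivot 104 [535.156  38.645 104.   ]
pipe yaw 73.70820371121506
plate [array([544.16 , 310.364]), array([681.956, 265.973]), array([ 569.691, -111.393]), array([435.469, -47.606])] short -17.85657153935416 long 73.4323401548528 73.11013478141992 len 393.71107513392366
lever grip pts [array([575.864,  22.461]), array([618.117,   3.295])]
```

```bash
cat > plan.py <<'E'
from h import *
import sys
s=sensors.observe();R0=np.array(s["orientation"]);p0=np.array(s["position"])
piv=np.array([536.,31.])
def pose(psi,off,z,r=80):
    f=np.radians(-16.4-psi);u=np.array([np.cos(f),np.sin(f)]);n=np.array([-u[1],u[0]])
    return np.r_[piv+r*u+off*n,z],np.degrees(f)+180
def row(psi,off,z):
    p,y=pose(psi,off,z);d=R0.T@(p-p0)/300
    return np.round(np.r_[d,0,0,-(((y-yaw(R0[:,0])+180)%360)-180)/360],3).tolist()
E
python3 - <<'E'
from plan import *
print(p0,row(0,42,170),row(0,42,89))
E
```

```text
[582.771 184.642 229.942] [-0.328, -0.343, 0.2, 0.0, 0.0, -0.028] [-0.328, -0.342, 0.47, 0.0, 0.0, -0.028]
```

>>> {"op": "step_arm", "data": {
  "steps": [
    [-0.1,-0.1,0,0,0,-0.01],
    [-0.22,-0.22,0,0,0,-0.02],
    [-0.328,-0.342,0,0,0,-0.028],
    [-0.328,-0.342,0.1,0,0,-0.028],
    [-0.328,-0.342,0.25,0,0,-0.028],
    [-0.328,-0.342,0.4,0,0,-0.028],
    [-0.328,-0.342,0.47,0,0,-0.028],
    [-0.328,-0.342,0.47,0,0,-0.028]
  ],
  "fingers": 1
}}

```text
clock: 11.0
position: [623.9, 49.4, 87.8]
orientation: [[-0.959, 0.284, -0.004], [0.284, 0.959, -0.0], [0.003, -0.001, -1.0]]
wrist_force: [-0.3, 0.6, 0.4]
gripper_width: -0.1
gripper_force: 0.0
```

```bash
python3 st.py; python3 - <<'E'
from plan import *
for psi,o in ((0,32),(5,24),(14,22),(23,22),(32,22),(41,22),(50,22),(59,22),(68,22),(74,22)):print(row(psi,o,89))
im=viewer.camera("top")[...,::-1];cv2.imwrite("pics/t2.png",cv2.resize(im[180:340,170:420],None,fx=3,fy=3))
E
```

```text
11.0 [623.929  49.437  87.809] yaw 163.53 T [ 0.096 -0.034 -0.018] F [-0.294  0.572  0.387] -0.13921433105980632 0.0 q7 0.4264698145853993 eff7 -0.225803148932755
[-0.003, -0.035, -0.004, 0.0, 0.0, -0.0]
[-0.009, -0.085, -0.004, 0.0, 0.0, 0.014]
[-0.013, -0.135, -0.004, 0.0, 0.0, 0.039]
[-0.011, -0.178, -0.004, 0.0, 0.0, 0.064]
[-0.001, -0.221, -0.004, 0.0, 0.0, 0.089]
[0.014, -0.261, -0.004, 0.0, 0.0, 0.114]
[0.036, -0.299, -0.003, 0.0, 0.0, 0.139]
[0.063, -0.333, -0.003, 0.0, 0.0, 0.164]
[0.095, -0.362, -0.003, 0.0, 0.0, 0.189]
[0.119, -0.378, -0.003, 0.0, 0.0, 0.205]
```

View pics/t2.png

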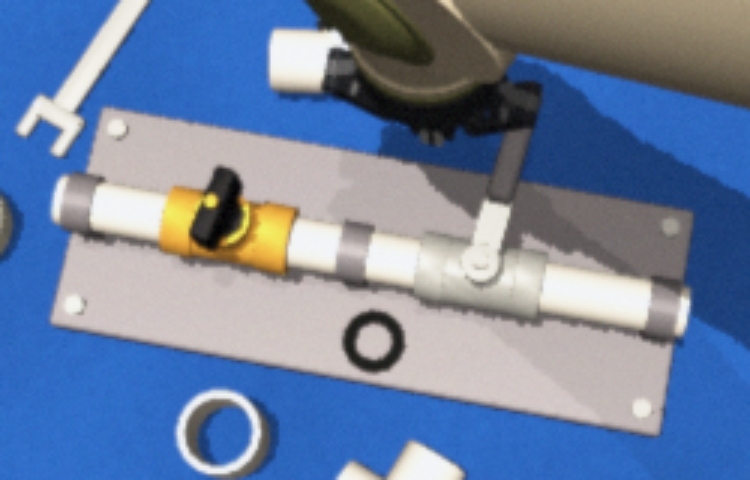

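>>> {"op": "step_arm", "data": {
  "steps": [
    [-0.003,-0.035,0,0,0,0],
    [-0.009,-0.085,0,0,0,0.014],
    [-0.013,-0.135,0,0,0,0.039],
    [-0.013,-0.135,0,0,0,0.039]
  ]
}}

```text
clock: 11.55
position: [617.7, 7.7, 91.1]
orientation: [[-0.861, 0.509, 0.002], [0.509, 0.861, -0.001], [-0.002, -0.0, -1.0]]
wrist_force: [-0.5, -0.5, -0.1]
gripper_width: 0.1
gripper_force: 0.0
```

```bash
python3 st.py; python3 - <<'E'
from plan import *
for psi,o in ((23,22),(32,22),(41,22),(50,22),(59,22),(68,22),(75,22)):print(row(psi,o,89))
E
```

```text
11.55 [617.735   7.742  91.11 ] yaw 149.39 T [0.007 0.012 0.009] F [-0.489 -0.528 -0.07 ] 0.10284973956230797 0.0 q7 0.27904279769803475 eff7 -0.8971116878092289
[-0.001, -0.04, 0.007, 0.0, 0.0, 0.024]
[-0.002, -0.084, 0.007, 0.0, 0.0, 0.049]
[0.003, -0.127, 0.007, 0.0, 0.0, 0.074]
[0.015, -0.168, 0.007, 0.0, 0.0, 0.099]
[0.033, -0.208, 0.007, 0.0, 0.0, 0.124]
[0.057, -0.244, 0.007, 0.0, 0.0, 0.149]
[0.08, -0.269, 0.007, 0.0, 0.0, 0.169]
```

>>> {"op": "step_arm", "data": {
  "steps": [
    [-0.001,-0.04,0.004,0,0,0.024],
    [-0.002,-0.084,0.005,0,0,0.049],
    [0.003,-0.127,0.005,0,0,0.074],
    [0.015,-0.168,0.005,0,0,0.099],
    [0.033,-0.208,0.005,0,0,0.124],
    [0.057,-0.244,0.005,0,0,0.149],
    [0.08,-0.269,0.005,0,0,0.169],
    [0.08,-0.269,0.005,0,0,0.169]
  ]
}}

```text
clock: 12.55
position: [556.0, -47.7, 89.2]
orientation: [[0.02, 1.0, 0.001], [1.0, -0.02, -0.001], [-0.001, 0.001, -1.0]]
wrist_force: [0.1, -0.3, 0.0]
gripper_width: 0.1
gripper_force: 0.1
```

```bash
python3 st.py; python3 - <<'E'
from plan import *
for psi,o in ((79,22),(83,22),(87,22),(90,22),(90,20),(90,18),(90,16)):print(row(psi,o,89))
im=viewer.camera("top")[...,::-1];cv2.imwrite("pics/t3.png",cv2.resize(im[180:340,170:420],None,fx=3,fy=3))
E
```

```text
12.55 [555.971 -47.716  89.175] yaw 88.85 T [ 0.002 -0.053 -0.019] F [ 0.061 -0.317  0.035] 0.13975027381314684 0.12130445335060358 q7 -0.49053578213914145 eff7 -0.7708661444485188
[-0.01, -0.018, 0.001, 0.0, 0.0, 0.012]
[-0.013, -0.038, 0.001, 0.0, 0.0, 0.023]
[-0.015, -0.057, 0.001, 0.0, 0.0, 0.034]
[-0.016, -0.071, 0.0, 0.0, 0.0, 0.042]
[-0.014, -0.078, 0.0, 0.0, 0.0, 0.042]
[-0.012, -0.084, 0.0, 0.0, 0.0, 0.042]
[-0.01, -0.091, 0.0, 0.0, 0.0, 0.042]
```

View pics/t3.png

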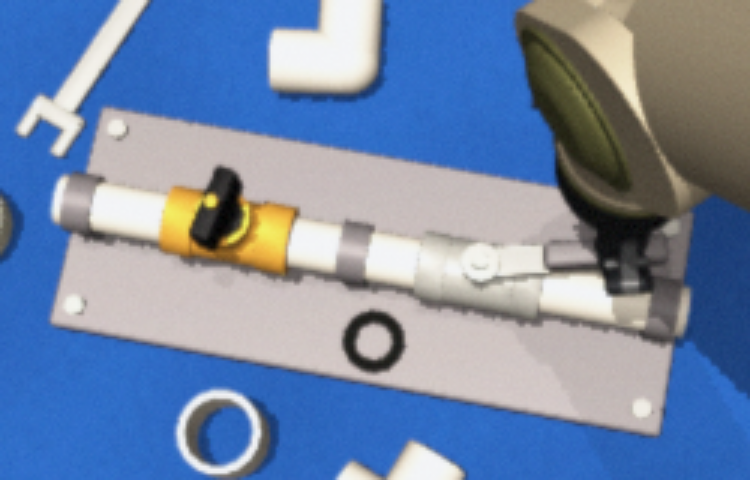

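>>> {"op": "step_arm", "data": {
  "steps": [
    [-0.01,-0.018,0,0,0,0.012],
    [-0.013,-0.038,0,0,0,0.023],
    [-0.015,-0.057,0,0,0,0.034],
    [-0.015,-0.057,0,0,0,0.034]
  ]
}}

```text
clock: 13.1
position: [538.9, -51.5, 88.4]
orientation: [[0.231, 0.973, 0.001], [0.973, -0.231, 0.0], [0.0, 0.001, -1.0]]
wrist_force: [2.0, 0.5, 0.5]
gripper_width: 0.1
gripper_force: 0.7
```

>>> {"op": "step_arm", "data": {
  "steps": [
    [0,-0.01,0,0,0,0.007],
    [0,-0.01,0,0,0,0.007]
  ]
}}

```text
clock: 13.35
position: [535.7, -51.5, 88.2]
orientation: [[0.278, 0.961, 0.0], [0.961, -0.278, -0.0], [-0.0, 0.0, -1.0]]
wrist_force: [2.5, -1.6, 1.5]
gripper_width: 0.1
gripper_force: 1.5
```

>>> {"op": "step_arm", "data": {
  "steps": [
    [0,-0.006,0,0,0,0],
    [0,-0.006,0,0,0,0]
  ]
}}

```text
clock: 13.6
position: [535.5, -51.4, 88.4]
orientation: [[0.278, 0.961, 0.003], [0.961, -0.278, -0.0], [0.001, 0.003, -1.0]]
wrist_force: [6.9, -3.1, -1.1]
gripper_width: -0.1
gripper_force: 4.0
```

```bash
python3 st.py; python3 - <<'E'
from h import *
im=viewer.camera("top")[...,::-1];cv2.imwrite("pics/t4.png",cv2.resize(im[180:340,170:420],None,fx=3,fy=3))
E
```

```text
13.6 [535.523 -51.435  88.38 ] yaw 73.87 T [-0.767 -1.502 -0.009] F [ 6.92  -3.066 -1.113] -0.10181864115144258 3.9705607295036316 q7 -0.6805728011899027 eff7 -0.019454943831078708
```

View pics/t4.png

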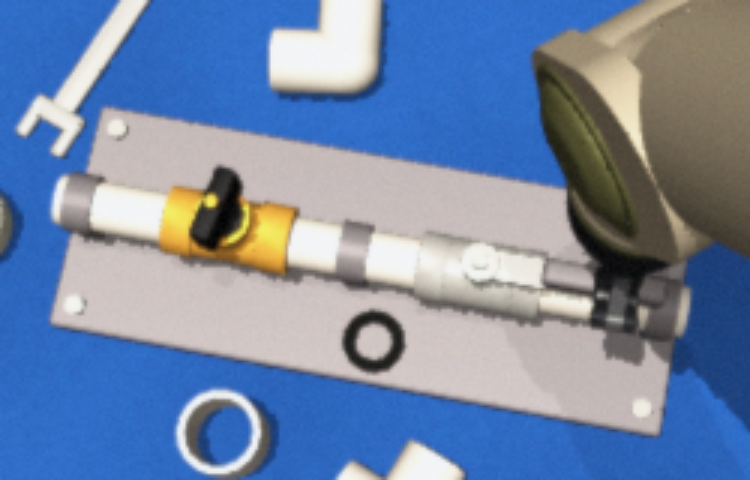

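The lever is against its stop, parallel to the pipe. I'll back off, rise and check.

>>> {"op": "step_arm", "data": {
  "steps": [
    [0,0.05,0,0,0,0],
    [0,0.1,0,0,0,0],
    [0,0.1,-0.1,0,0,0],
    [0,0.1,-0.3,0,0,0],
    [0.0,0.1,-0.5,0,0,0],
    [0.0,0.3,-0.5,0,0,0],
    [0.0,0.5,-0.5,0,0,0],
    [0.0,0.6,-0.5,0,0,0],
    [0.0,0.6,-0.5,0,0,0]
  ]
}}

```text
clock: 14.78
position: [708.1, -101.8, 236.8]
orientation: [[0.279, 0.96, -0.001], [0.96, -0.279, 0.001], [0.0, -0.001, -1.0]]
wrist_force: [-0.7, 0.4, -0.3]
gripper_width: -0.0
gripper_force: 0.0
```

```bash
python3 st.py; python3 - <<'E'
from h import *
im=viewer.camera("top")[...,::-1];cv2.imwrite("pics/t5.png",cv2.resize(im[180:340,170:420],None,fx=3,fy=3))
E
```

```text
14.775 [ 708.081 -101.772  236.824] yaw 73.79 T [ 0.051  0.037 -0.011] F [-0.673  0.43  -0.293] -0.002932465473247536 0.0 q7 -0.4547854228959673 eff7 0.10370554402470589
```

View pics/t5.png

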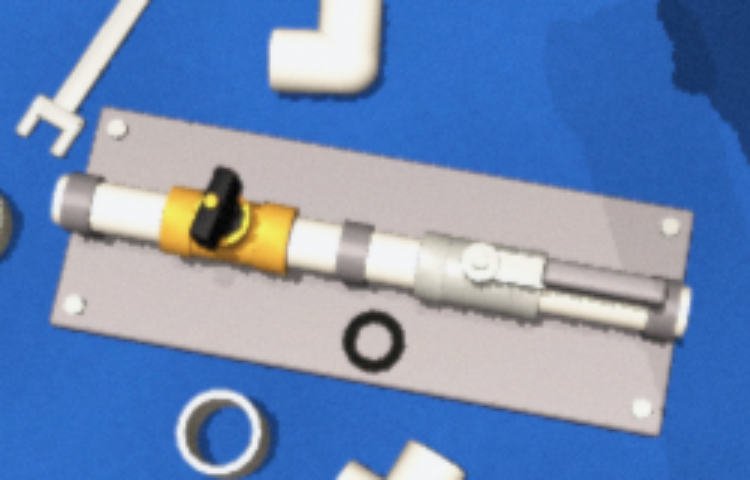

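The lever runs from (480,262) to (665,290), parallel to the pipe. The dial at (218,210) hasn't moved and the arm is clear.

```bash
python3 -c "
from cell import order
print(order.hand_in())"
```

```text
the job is handed in; nothing more can be done
None
```

I shut the balancing valve to about 0.5 N m on its end stop, opened it six clicks, swung the ball valve's lever along the pipe to its stop, and handed the job in at about 15 s; the hand-in returned no verdict.

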